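# Crank the tube jig's stop to the clip on its scale

### The arm

A 7-joint arm with a two-finger parallel gripper is mounted at the origin on the work surface. World frame = base frame: x ahead of the robot, y to its left, z up, the work surface at z = 0. Lengths are in m, angles in rad, forces in N, time in s.
With the tool pointing down it reaches from about 0.35 to 0.9 m from the base axis. Payload 7.2 kg.
Tool frame: the origin (TCP) lies at the very end of the fingers, on their centre line; the grasp point (between the pads) lies 19 mm behind it; z points along the fingers, y is the line along which they close (so a half turn about z gives the same grasp; the last joint's range is limited). The gripper opens to 88 mm and grips with 3 to 60 N. Pads are 20 mm wide; open, the fingers measure 115 mm over their backs; the gripper's body (75 mm by 178 mm) begins 61 mm behind the grasp point.
Start: joints at [1.214, 0.411, -0.013, 1.596, 0.006, 1.134, -0.082], TCP at [0.178, -0.599, 0.223] pointing down, gripper open.
Joint ranges: [-2.95, 2.95], [-0.29, 1.99], [-1.47, 1.44], [0.14, 2.54], [-1.03, 4.17], [0.13, 1.85], [-2.86, 2.86]. Speed limits (rad/s): [2.39, 2.39, 3.01, 3.01, 3.14, 3.14, 3.14].

### API

Orientations are given as a rotation vector (axis times angle).
In Python, from bench import robot gives the robot as it stands. The module is installed in compiled form; this text tells all that it offers.
- The arm moves only by the tool apply_moves, never from a script. Its argument "increments" is text: rows parted by semicolons, each of 7 numbers parted by spaces: the shift along the world's x, y, z scaled (see below), then the turn, a rotation vector about the world's x, y, z scaled (see below), then the opening, from 0 (shut) to 1 (fully open). A call has 1 to 8 rows; each row is the pose to reach, as a shift and turn from the pose commanded when the call began; what a row does not reach only later rows make up. The controller multiplies each number of a shift by 0.1 m and each number of a turn by 90 degrees. A row lasts 1/12 s, in which the tool goes at most 41.7 mm and 7.16 degrees, less where a joint would pass 70% of its speed; a pose out of reach is approached as far as the arm can. A call with a number of a shift or a turn outside -1 to 1 is refused whole. A call with a gripper value outside its range is refused whole. The fingers move at their own pace and stop on an object; "newtons" is the grip in N (left out, the last holds). Time passes only in rows, so rows that repeat a pose let the fingers close. It gives the time, the measured TCP pose, the force, the opening and the grip force at its end, in the units of the state.
- robot.get_obs(): the state, without advancing time (a new reading comes with each control period).
- robot.capture(name): name is "scene" or "top" or "wrist"; returns a dict with "pixels" (384x512x3 uint8, blue, green, red), "K" (3x3 intrinsics, pixels), "k1" (the pictures are not rectified: a ray, as slopes to the right and down, at radius r is drawn at 1 + k1 r^2 times it, then the intrinsics apply), "position" and "orientation" of the camera in the world; the wrist camera has in their place "tool_from_camera" (4x4, takes a point from camera to tool coordinates, whose origin is the TCP and whose axes are the flange's). Camera axes: x right, y up, looking along -z (the intrinsics and any distortion apply to the point x, -y, -z); pixel columns grow to the right and rows downward; lengths in m; the calibration is good to about 2 mm. A picture is of the moment at which its call begins: read the wrist's pose just before it. There is no depth.
- robot.hand_in(): hands the job in; it is judged then, once.
The state is a dict: "time_s": time; "joints": joint angles; "qd": joint speeds; "effort": joint torques, N m; "tool_pos": TCP position; "ee_rot": TCP orientation; "wrist_force": force on the tool from outside, world axes, zero at the start; "ft_torque": the same for the moment, N m; "width": finger opening in m; "grasp_force": force on a finger pad.
Only numpy, scipy, OpenCV 4.12 (cv2) and the standard library are available. Lean on these libraries where they do the work, as an engineer would, in place of code of your own. Each camera call takes 0.05 s, during which the arm holds its last target. There are 200 camera calls.

### The job

Set the length stop of the tube-cutting jig for the next batch of paper-cracker tubes: turn the handwheel by its crank grip until the pointer on the sliding stop points at the middle of the steel clip on the scale, then let go. Move the stop only by the handwheel, and leave the scissors, tape dispenser, spray bottle and cardboard tube where they are.

Things in the scene. Friction and masses are not known exactly. Their poses are not given: they have to be found in the camera images.
- jig: Jig, fixed to the table: wood base 190 x 500 mm, 18 thick (x -90 to 100, y -105 to 395), with grey gearbox, handwheel, aluminium bed, scale, trough. Origin on the table straight below the centre of the handwheel's underside; z up; +y runs along the bed, from the wheel (right end as the robot sees it) to the trough (left end); -x is the scale's side, roughly facing the robot.
- lamp (a point): Middle of the underside of a white strip lamp fixed to the jig, 291 mm above the table: 210 mm in the jig's x, 52 in y, 30 high, on two 14 mm posts at jig x -78 and 88, y 85 mm. It hangs over the bed side of the wheel (jig y 46 to 98), so an upright gripper strikes it on part of the turn; come at the wheel from its open side (-y), leaning as the wheel does.
- hub (a point): Point on the handwheel's axis: centre of the circle that the grip's middle runs round, 50 mm out from the wheel's underside. Its z axis is the wheel's axis, pointing out of the wheel: in the jig's frame it leans 35 degrees from vertical towards -y. Its x axis points to the grip and turns with the wheel. Wheel: aluminium, three spokes, 136 mm across, rim 14 thick; its boss ends 24 mm short of here.
- grip_mid (a point): Middle of the crank grip: black plastic handle 65 mm long, 24 in diameter, standing out of the wheel parallel to the wheel's axis (z of point hub), 55 mm off it. It reaches 32 mm either way along the axis; the wheel's outer face lies 36 mm below this point. It spins freely on its pin, so it can be held with the tool's orientation fixed and carried round the circle.
- wheel (a joint): Turn of the handwheel, rad, growing clockwise as seen looking down on the wheel along its axis; 0 to 20.9. Geared to the stop: each full turn clockwise moves stop and pointer 30 mm along the jig's +y (at 0 rad the pointer is at jig y 125 mm). It turns stiffly, about 3 N at the grip, and stays where it is left.
- stop: The sliding stop: steel block 74 x 34 x 40 mm on the bed with a dark pointer on its -x side and a push rod towards the trough. Slides only along the jig's y, driven by the handwheel; not to be touched. Origin at the centre of its underside, axes as the jig's.
- pointer (a point): Tip of the dark steel pointer on the stop, 12 mm wide tapering to a point, over the scale, pointing to the jig's -x; 80 mm above the table. Axes as the jig's; moves along the jig's y.
- clip: Dark steel clip fixed on the outer (-x) edge of the scale: the wanted place. 12 mm wide along the jig's y, 44 long in x, with a small upright tab. Origin at its middle, level with the scale's top (75 mm above the table), axes as the jig's. The pointer is right when its jig y equals that of this origin. At the start the pointer is short of it (nearer the wheel) by 25 to 75 mm.
- spray: Amber glass spray bottle, 36 mm in diameter, 100 mm tall, upright on the table; bystander. Origin at the centre of its underside.
- tube: Cardboard tube, 44 mm in diameter, 120 mm tall, upright on the table; bystander. Origin at the centre of its lower end.
- tape: Grey tape dispenser, 130 x 26 mm, 74 mm tall; bystander. Origin at the centre of its underside.
- scissors: Scissors with blue handles, 170 mm long, lying flat; bystander. Origin near the middle of its underside.

How it is judged:
At the end, for the whole second after the job is handed in: The pointer's tip is within 4 mm, along the scale, of the middle of the clip, and the handwheel is at rest and released (y of pointer in the frame of clip between -0.004 and 0.004 m and velocity of joint wheel between -0.05 and 0.05 rad/s); the robot touches nothing.
It fails at once if the robot pushes on the stop itself (contact force between the arm and stop above 2 N).
It fails at once if the fingers push on the stop itself (contact force between the fingers and stop above 2 N).
It fails at once if a bystander (scissors, tape, spray bottle or tube) is moved more than 30 mm (distance of any of spray, tube, tape, scissors from where it was at the start of the episode above 0.03 m).
It also fails if it takes over 54 s, if anything falls off the work surface, if the arm or the gripper's body presses on something with over 40 N, if the wrist force passes 120 N, or if a joint passes its speed limit or range.

## Working session

There is one attempt and no reset: what is moved stays moved. The work goes in short steps, Python scripts to look and compute and a tool call to move; the robot and the scene stay as the last step left them, time stands still between calls to the robot, and variables do not carry over. Pictures are saved under pics/ and viewed, at most 10 in all, crops included, and the job is handed in when it is done.

Besides the shell and the picture viewer there is one more tool, called after "Emit:" in YAML: its name, and indented under it one key for each argument. apply_moves: Moves the arm, as the interface text tells. Shifts and turns lie within -1 to 1; 1 stands for 0.1 m of shift or 90 degrees of turn. Its arguments: {"type":"object","properties":{"increments":{"type":"string"},"newtons":{"type":"number"}},"required":["increments"]}

```bash
mkdir -p pics; cat > h.py <<'E'
import numpy as np,cv2,pickle
from bench import robot
from scipy.spatial.transform import Rotation as R
def rot(o):
    o=np.array(o,float)
    return o if o.shape==(3,3) else R.from_rotvec(o).as_matrix() if o.size==3 else R.from_quat(o).as_matrix()
def proj(c,P):
    # world points -> pixels
    p=(np.atleast_2d(P)-c['position'])@rot(c['orientation'])
    d=np.array([float(c['k1']),0,0,0,0])
    q=p*[1,-1,-1]
    s=q[:,:2]/q[:,2:]; s=s*(1+float(c['k1'])*(s**2).sum(1,keepdims=True))
    return s@np.diag(np.array(c['K'])[[0,1],[0,1]])+np.array(c['K'])[:2,2]
def ray(c,uv):
    K=np.array(c['K']);d=(np.atleast_2d(uv)-K[:2,2])/[K[0,0],K[1,1]]
    s=d.copy()
    for _ in range(20): s=d/(1+float(c['k1'])*(s**2).sum(1,keepdims=True))
    return np.c_[s[:,0],-s[:,1],-np.ones(len(s))]@rot(c['orientation']).T
def atz(c,uv,z):
    r=ray(c,uv);p=np.array(c['position']);return p+r*((z-p[2])/r[:,2:])
E
python3 - <<'E'
from h import *
o=robot.get_obs();print(o)
for n in ['scene','top']:
    c=robot.capture(n);pickle.dump(c,open(n+'.pkl','wb'));cv2.imwrite(f'pics/{n}0.png',cv2.resize(c['pixels'],(800,600),interpolation=cv2.INTER_CUBIC))
    print(n,c['K'],c['k1'],c['position'],c['orientation'])
E
```

```text
{'time_s': 0.0, 'joints': array([ 1.21380136,  0.41190079, -0.01272679,  1.59703831,  0.00561405,
        1.13432724, -0.08217615]), 'qd': array([-6.34816393e-04, -8.12653003e-04,  1.25815058e-04, -3.26251832e-07,
       -3.73943539e-04, -1.06354877e-03,  3.06515010e-04]), 'effort': array([-7.79177572e-05, -5.87947404e+01,  6.42599557e-01, -2.91074878e+01,
       -5.35961206e-02,  1.81614765e-02,  1.09719535e-04]), 'tool_pos': array([ 0.17781375, -0.59863321,  0.22181082]), 'ee_rot': array([-3.10730012e+00, -4.51938822e-01,  5.60539398e-04]), 'wrist_force': array([-1.13434081, -0.10778913,  0.61786822]), 'ft_torque': array([-0.03306753, -0.00544069,  0.00573529]), 'grasp_force': 0.0, 'width': 0.08750727507675599}
scene [[363.25845167   0.         247.51171895]
 [  0.         363.25845167 197.43444883]
 [  0.           0.           1.        ]] -0.037743562349877496 [1.21910671 0.0885803  0.75324238] [0.65365496 0.75272464 1.56262302]
top [[411.50766274   0.         258.27135496]
 [  0.         411.50766274 194.49996641]
 [  0.           0.           1.        ]] -0.10264477787178646 [ 0.41747334 -0.01055478  1.11906039] [ 0.11245654 -0.12354597 -1.57747134]
```

View pics/scene0.png

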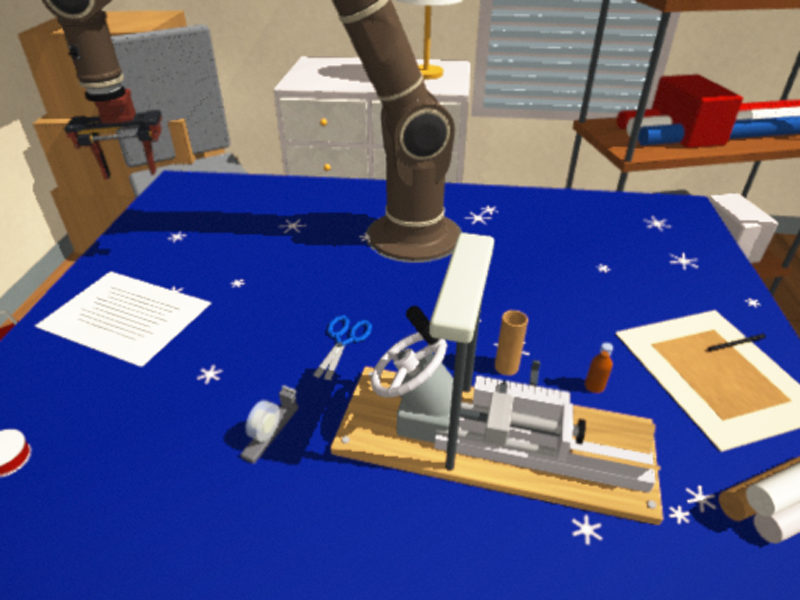

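View pics/top0.png

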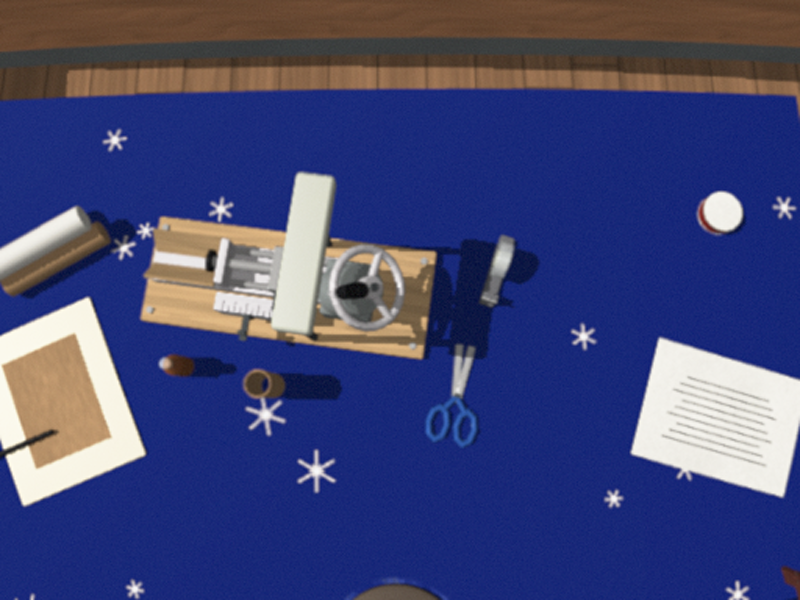

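The scene view shows the jig with base corners at (365,370), (333,455), (662,520) and (655,420), the grip at (420,323) and the clip tab at (536,372). In the top view the base corners are (162,217), (437,250), (424,359) and (142,320), the grip is at about (352,291) and the clip at about (244,328).

```bash
cat > jig.py <<'E'
from h import *
from scipy.optimize import least_squares
S=pickle.load(open('scene.pkl','rb'));T=pickle.load(open('top.pkl','rb'));k=1/1.5625
C=np.array([[-.09,-.105,.018],[.1,-.105,.018],[.1,.395,.018],[-.09,.395,.018]])
us=np.array([[365,370],[333,455],[662,520],[655,420]])*k
ut=np.array([[424,359],[437,250],[162,217],[142,320]])*k
def J(p,X): return np.atleast_2d(X)@R.from_euler('z',p[2]).as_matrix().T+[p[0],p[1],0]
C2=C-[0,0,.0]
f=lambda p:np.r_[(proj(S,J(p,C))-us),(proj(T,J(p,C))-ut)].ravel()
r=least_squares(f,[.5,.05,0],loss='soft_l1');P=r.x
A=np.array([0,-np.sin(np.radians(35)),np.cos(np.radians(35))])
hub=A*.05
e1=np.array([1.,0,0]);e2=np.cross(A,e1)
def grip(t): return hub+.055*(np.cos(t)*e1+np.sin(t)*e2)   # jig frame; clockwise = t decreasing
E
python3 - <<'E'
from jig import *
# wheel height: unknown 'wheel underside' -> hub z fitted from the rim; find it with grip ends
print(P,np.round(r.fun.reshape(-1,2),1).tolist())
E
```

```text
[ 0.59518592  0.04065377 -0.14051988] [[-1.4, -2.4], [-3.2, -4.1], [0.2, -0.2], [-2.6, -0.9], [-1.0, -1.2], [-0.6, -0.1], [-1.7, -1.3], [-1.8, -0.6]]
```

```bash
python3 - <<'E'
from jig import *
def tri(a,b):
    r1=ray(S,np.array(a)*k)[0];r2=ray(T,np.array(b)*k)[0]
    M=np.c_[r1,-r2];s=np.linalg.lstsq(M,np.array(T['position'])-S['position'],rcond=None)[0]
    q1=S['position']+s[0]*r1;q2=T['position']+s[1]*r2;return (q1+q2)/2,np.linalg.norm(q1-q2)
Rj=R.from_euler('z',P[2]).as_matrix()
for n,a,b in [('grip',(420,323),(352,291)),('boss',(402,358),(374,288)),('wheel c',(409,365),(367,286)),('tab',(536,366),(244,328))]:
    w,e=tri(a,b);print(n,w.round(4),e.round(4),((w-[P[0],P[1],0])@Rj).round(4))
def crop(c,x0,y0,x1,y1,name):
    im=c['pixels'][y0:y1,x0:x1];s=min(800/(x1-x0),600/(y1-y0))
    cv2.imwrite(f'pics/{name}.png',cv2.resize(im,None,fx=s,fy=s,interpolation=cv2.INTER_CUBIC));print(name,s)
crop(S,205,140,435,340,'sc1');crop(T,80,100,290,255,'tc1')
E
```

```text
grip [0.5755 0.0559 0.2034] 0.0012 [-0.0216  0.0124  0.2034]
boss [0.5902 0.0287 0.1423] 0.0032 [-0.0033 -0.0125  0.1423]
wheel c [0.5951 0.04   0.1332] 0.0034 [-0.     -0.0006  0.1332]
tab [0.5357 0.2423 0.0938] 0.0066 [-0.0871  0.1914  0.0938]
sc1 3.0
tc1 3.8095238095238093
```

View pics/sc1.png

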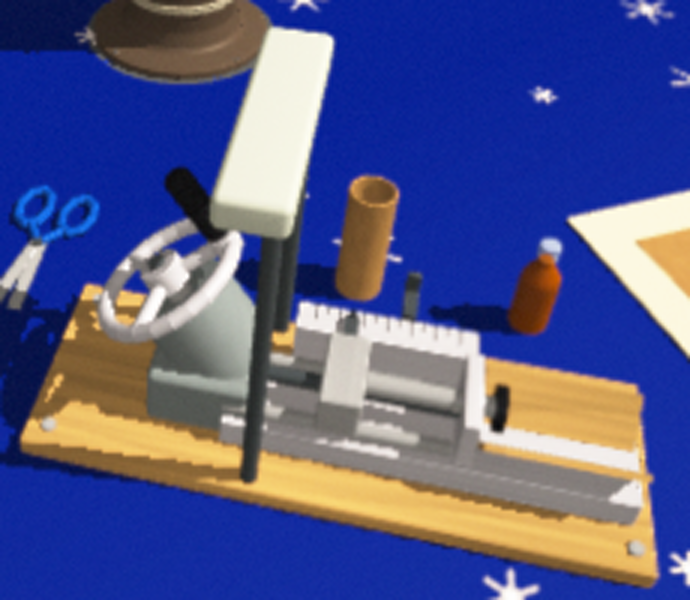

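View pics/tc1.png

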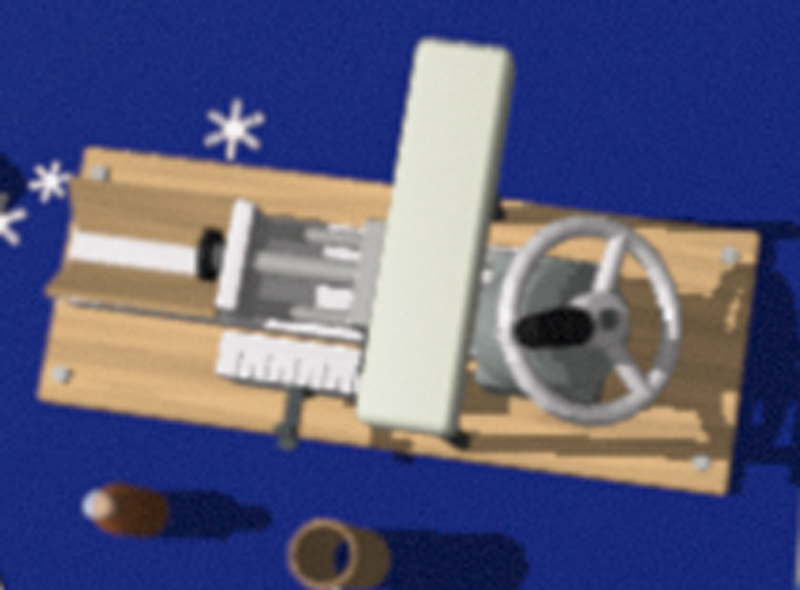

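Crops: in the scene crop the pointer tip is at (348,318), the clip tab at (413,295), and the grip runs from (180,180) to (213,228). In the top crop the clip runs (293,392) to (288,445) and the grip (590,327) to (527,330); the pointer is hidden under the lamp.

```bash
python3 - <<'E'
s=open('jig.py').read()
import re
s=re.sub(r"us=.*","us=np.array([[90,287],[22,440],[657,574],[640,385]])/3+[205,140]",s)
s=re.sub(r"ut=.*","ut=np.array([[727,494],[760,233],[86,148],[39,400]])/3.80952+[80,100]",s)
s=s.replace("hub=A*.05\n","""gs=np.array([[180,180],[213,228]])/3+[205,140];gt=np.array([[586,327],[527,330]])/3.80952+[80,100]
e1=np.array([1.,0,0]);e2=np.cross(A,e1)
def gm(h,t): return np.array([0,0,h])+A*.05+.055*(np.cos(t)*e1+np.sin(t)*e2)
def g(q):
    c=gm(*q);X=J(P,[c+.03*A,c-.03*A]);return np.r_[proj(S,X)-gs,proj(T,X)-gt].ravel()
q=least_squares(g,[.13,2.5],loss='soft_l1')
""").split("e1=np.array([1.,0,0]);e2=np.cross(A,e1)\ndef grip")[0]
open('jig.py','w').write(s)
E
python3 - <<'E'
from jig import *
print(P,np.round(r.fun.reshape(-1,2),1).tolist());print('h,t',q.x,np.round(q.fun.reshape(-1,2),1).tolist())
Rj=R.from_euler('z',P[2]).as_matrix();tj=lambda w:((w-[P[0],P[1],0])@Rj).round(4)
print('ptr',tj(atz(S,np.array([348,318])/3+[205,140],.08)))
for z in(.075,.1):print('clip',z,tj(atz(T,np.array([[293,392],[288,445]])/3.80952+[80,100],z)))
print('clip sc top,bot',[tj(atz(S,np.array(u)/3+[205,140],z)) for u,z in [((414,275),.1),((411,318),.075)]])
print('grip world',J(P,gm(*q.x)),'tool axis',-(Rj@A))
print('scene stop',tj(atz(S,np.array([[345,345]])/3+[205,140],.09)))
E
```

```text
[ 0.59259973  0.04179922 -0.14227986] [[-2.2, -1.9], [-1.8, -0.4], [0.0, 0.5], [-1.4, -0.9], [-0.9, -0.0], [-0.8, -0.3], [-0.9, -0.6], [-1.6, -0.1]]
h,t [0.1283951  1.92149364] [[-2.1, -1.0], [0.7, 1.3], [-2.2, -0.3], [-0.1, 0.6]]
ptr [[-0.0443  0.1436  0.08  ]]
clip 0.075 [[-0.0647  0.193   0.075 ]
 [-0.1006  0.1904  0.075 ]]
clip 0.1 [[-0.0671  0.1865  0.1   ]
 [-0.1021  0.184   0.1   ]]
clip sc top,bot [array([[-0.0888,  0.1924,  0.1   ]]), array([[-0.0624,  0.1955,  0.075 ]])]
grip world [[0.57582833 0.05797314 0.19897927]] tool axis [ 0.08133331  0.56778061 -0.81915204]
scene stop [[-0.004   0.1444  0.09  ]]
```

```bash
cat > plan.py <<'E'
from jig import *
Rj=R.from_euler('z',P[2]).as_matrix();Aw=Rj@A
Rt=np.c_[np.cross(Rj[:,0],-Aw),Rj[:,0],-Aw]
def todo(off=0.,t=None):
    o=robot.get_obs();w=J(P,gm(q.x[0],q.x[1] if t is None else t))[0]+Aw*(off-.015)
    print('shift x10',((w-o['tool_pos'])*10).round(3),'turn/90',((R.from_matrix(Rt)*R.from_matrix(rot(o['ee_rot'])).inv()).as_rotvec()/np.pi*2).round(4))
E
python3 -c "
from plan import *
todo(.13);print(np.linalg.det(Rt))"
```

```text
shift x10 [3.886 5.914 0.713] turn/90 [ 0.3099 -0.2688  0.7015]
0.9999999999999999
```

Emit:
apply_moves:
  increments: "0.5 0.7 0.6 0.05 -0.04 0.1 1;1 1 1 0.09 -0.08 0.21 1;1 1 1 0.15 -0.13 0.35 1;1 1 1 0.15 -0.13 0.35 1;1 1 1 0.15 -0.13 0.35 1;1 1 1 0.15 -0.13 0.35 1"

```text
time_s: 0.6
tool_pos: [0.2793, -0.499, 0.3234]
ee_rot: [-2.66, -1.204, -0.347]
wrist_force: [-0.8, 0.1, -0.9]
width: 0.0879
grasp_force: 0.0
```

Emit:
apply_moves:
  increments: "0.3 0.3 0 0.02 -0.02 0.05 1;0.6 0.6 0 0.05 -0.04 0.11 1;1 1 0 0.09 -0.07 0.2 1;1 1 0 0.09 -0.07 0.2 1;1 1 0 0.09 -0.07 0.2 1"

```text
time_s: 1.02
tool_pos: [0.3802, -0.3963, 0.3209]
ee_rot: [-2.312, -1.534, -0.504]
wrist_force: [-0.2, 1.0, -0.7]
width: 0.0879
grasp_force: 0.0
```

```bash
python3 -c "
from plan import *
todo(.13);print(robot.get_obs()['joints'].round(2),robot.get_obs()['time_s'])"
```

```text
shift x10 [ 1.863  3.89  -0.277] turn/90 [ 0.0714 -0.0652  0.1496]
[ 1.17  0.44 -0.32  1.43 -0.25  1.57  0.49] 1.0167
```

Emit:
apply_moves:
  increments: "0.3 0.3 0.1 0.02 -0.02 0.04 1;0.6 0.6 0.2 0.04 -0.04 0.09 1;0.9 1 0.3 0.07 -0.065 0.15 1;0.9 1 0.3 0.07 -0.065 0.15 1"

```text
time_s: 1.35
tool_pos: [0.47, -0.2963, 0.352]
ee_rot: [-2.018, -1.752, -0.637]
wrist_force: [-0.0, 0.1, -0.3]
width: 0.0882
grasp_force: 0.0
```

Emit:
apply_moves:
  increments: "0.3 0.35 0 0 0 0 1;0.6 0.7 0 0 0 0 1;0.95 1 0 0 0 0 1;0.95 1 0 0 0 0 1"

```text
time_s: 1.68
tool_pos: [0.5652, -0.1951, 0.3524]
ee_rot: [-2.024, -1.75, -0.634]
wrist_force: [0.0, 1.9, 0.5]
width: 0.0877
grasp_force: 0.0
```

Emit:
apply_moves:
  increments: "0 0.3 0 0 0 0 1;0 0.7 0 0 0 0 1;0 1 0 0 0 0 1;0 1 0 0 0 0 1;0 1 0 0 0 0 1"

```text
time_s: 2.1
tool_pos: [0.5623, -0.0995, 0.3523]
ee_rot: [-2.029, -1.749, -0.632]
wrist_force: [-0.9, -0.8, -0.0]
width: 0.088
grasp_force: 0.0
```

```bash
python3 - <<'E'
from plan import *
todo(.13);o=robot.get_obs();print(o['joints'].round(2),o['time_s'],o['tool_pos'])
c=robot.capture('wrist');M=np.array(c['tool_from_camera'])
Rw=rot(o['ee_rot']);c['position']=o['tool_pos']+Rw@M[:3,3];c['orientation']=Rw@M[:3,:3]
pickle.dump(c,open('wrist.pkl','wb'))
im=cv2.resize(c['pixels'],(800,600),interpolation=cv2.INTER_CUBIC)
g0=gm(*q.x)
for X in (g0+.032*A,g0-.032*A):
    u=proj(c,J(P,X))[0]*1.5625;print(u);cv2.circle(im,tuple(u.astype(int)),6,(0,255,0),2)
a=np.linspace(0,6.28,60);ring=np.array([0,0,q.x[0]])+A*.014+.068*(np.cos(a)[:,None]*e1+np.sin(a)[:,None]*e2)
cv2.polylines(im,[(proj(c,J(P,ring))*1.5625).astype(int)],True,(0,0,255),1)
cv2.imwrite('pics/w1.png',im)
E
```

```text
shift x10 [ 0.042  0.922 -0.591] turn/90 [0.005  0.0001 0.0036]
[ 0.81  0.39 -0.52  1.51 -0.41  1.41  0.26] 2.1 [ 0.56226064 -0.0995248   0.35228754]
[390.26150592 206.5567221 ]
[392.13466567 199.97595968]
```

View pics/w1.png

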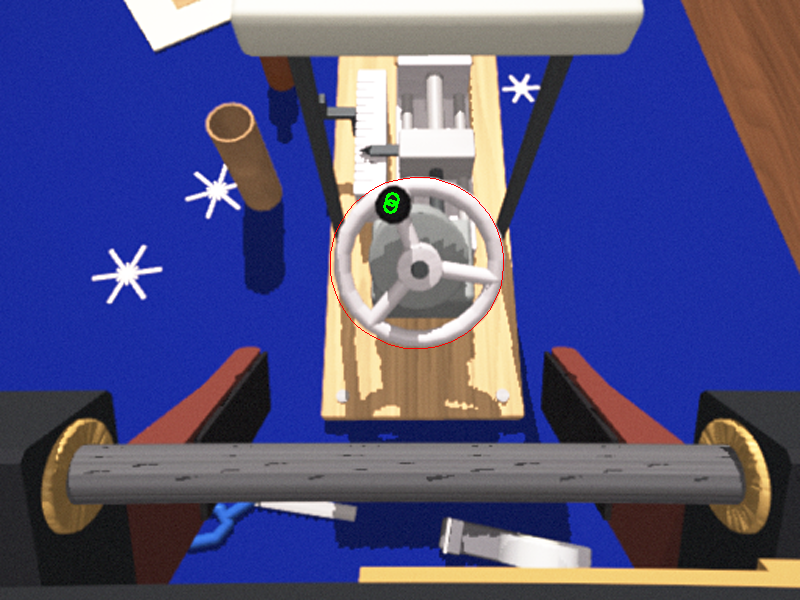

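The overlay matches to about 2 px: the grip is at (393,205), the pointer tip at (362,150), and the clip bar at (341,113). I'll shift the model about 2 mm and refine the gap.

```bash
cat >> plan.py <<'E'
P=P.copy();W=pickle.load(open('wrist.pkl','rb'))
f2=lambda v:np.r_[(proj(W,J([*v[:2],P[2]],gm(q.x[0],v[2])+.032*A))[0]-np.array([393,205.5])*k),
  proj(W,J([*v[:2],P[2]],np.array([0,0,q.x[0]])+A*.026))[0]-np.array([419.5,269])*k]
s2=least_squares(f2,[*P[:2],q.x[1]],x_scale=[.01,.01,.1]);P[:2]=s2.x[:2];q.x[1]=s2.x[2]
tj=lambda w:((w-[P[0],P[1],0])@Rj).round(4)
def circ(angs):  # clockwise degrees from now -> shifts in 0.1 m
    g0=gm(*q.x)
    for a in angs: print(a,np.round((J(P,gm(q.x[0],q.x[1]-np.radians(a)))-J(P,g0))[0]*10,3))
E
python3 - <<'E'
from plan import *
print(P,q.x,s2.fun)
for uv,z in [((362,150),.08),((341,113),.077),((350,113),.077)]:print(tj(atz(W,np.array(uv)*k,z)))
w=J(P,gm(*q.x))[0]
for off in (.13,.0): print(off,((w+Aw*(off-.015)-robot.get_obs()['tool_pos'])*10).round(3))
circ(np.arange(0,361,11.25))
E
```

```text
[ 0.5942182   0.04215746 -0.14227986] [0.1283951  1.91729108] [ 0.02756061  0.07409345 -0.03307641 -0.08434419]
[[-0.0523  0.1443  0.08  ]]
[[-0.0749  0.1913  0.077 ]]
[[-0.0657  0.1913  0.077 ]]
0.13 [ 0.059  0.943 -0.588]
0.0 [ 0.164  1.681 -1.653]
0.0 [0. 0. 0.]
11.25 [0.107 0.007 0.015]
22.5 [ 0.214 -0.004  0.018]
33.75 [ 0.318 -0.032  0.01 ]
45.0 [ 0.414 -0.075 -0.011]
56.25 [ 0.499 -0.133 -0.043]
67.5 [ 0.57  -0.203 -0.084]
78.75 [ 0.624 -0.282 -0.134]
90.0 [ 0.659 -0.368 -0.19 ]
101.25 [ 0.673 -0.456 -0.25 ]
112.5 [ 0.666 -0.544 -0.311]
123.75 [ 0.638 -0.629 -0.372]
135.0 [ 0.59  -0.706 -0.431]
146.25 [ 0.525 -0.773 -0.484]
157.5 [ 0.444 -0.828 -0.53 ]
168.75 [ 0.351 -0.868 -0.567]
180.0 [ 0.25  -0.892 -0.593]
191.25 [ 0.143 -0.899 -0.609]
202.5 [ 0.036 -0.888 -0.612]
213.75 [-0.068 -0.86  -0.603]
225.0 [-0.164 -0.817 -0.582]
236.25 [-0.25  -0.759 -0.551]
247.5 [-0.321 -0.689 -0.509]
258.75 [-0.374 -0.61  -0.46 ]
270.0 [-0.409 -0.524 -0.404]
281.25 [-0.423 -0.436 -0.344]
292.5 [-0.416 -0.347 -0.282]
303.75 [-0.388 -0.263 -0.221]
315.0 [-0.341 -0.186 -0.163]
326.25 [-0.276 -0.119 -0.11 ]
337.5 [-0.195 -0.064 -0.064]
348.75 [-0.102 -0.024 -0.027]
360.0 [-0. -0.  0.]
```

```bash
python3 - <<'E'
from plan import *
M=np.array(W['tool_from_camera']);print(M.round(3))
print(tj(W['position']), tj(W['position']+np.array([.0164,.1681,-.1653])))
E
```

```text
[[ 0.     0.97   0.244  0.066]
 [ 1.     0.    -0.001 -0.001]
 [-0.001  0.244 -0.97  -0.163]
 [ 0.     0.     0.     1.   ]]
[-0.0125 -0.1825  0.5241] [-0.0201 -0.0137  0.3588]
```

Emit:
apply_moves:
  increments: "0.02 0.3 -0.2 0 0 0 1;0.04 0.6 -0.4 0 0 0 1;0.06 0.94 -0.59 0 0 0 1;0.06 0.94 -0.59 0 0 0 1;0.06 0.94 -0.59 0 0 0 1"

```text
time_s: 2.57
tool_pos: [0.5684, -0.0059, 0.2923]
ee_rot: [-2.026, -1.748, -0.632]
wrist_force: [0.7, -0.3, 0.5]
width: 0.0882
grasp_force: 0.0
```

Emit:
apply_moves:
  increments: "0.02 0.12 -0.18 0 0 0 1;0.035 0.25 -0.36 0 0 0 1;0.05 0.37 -0.53 0 0 0 1;0.065 0.47 -0.68 0 0 0 1;0.08 0.55 -0.8 0 0 0 1;0.08 0.55 -0.8 0 0 0 1"

```text
time_s: 3.07
tool_pos: [0.5767, 0.0482, 0.2115]
ee_rot: [-2.027, -1.746, -0.632]
wrist_force: [-0.6, -0.7, 0.4]
width: 0.0879
grasp_force: 0.0
```

```bash
python3 - <<'E'
from plan import *
todo(0);print(robot.get_obs()['wrist_force'])
E
```

```text
shift x10 [ 0.022  0.187 -0.247] turn/90 [ 0.0033 -0.001   0.0039]
[-0.63488354 -0.69638469  0.4474321 ]
```

Emit:
apply_moves:
  increments: "0.01 0.1 -0.12 0 0 0 1;0.02 0.19 -0.25 0 0 0 1;0.02 0.19 -0.25 0 0 0 1;0.02 0.19 -0.25 0 0 0 0;0.02 0.19 -0.25 0 0 0 0;0.02 0.19 -0.25 0 0 0 0;0.02 0.19 -0.25 0 0 0 0;0.02 0.19 -0.25 0 0 0 0"
  newtons: 25

```text
time_s: 3.73
tool_pos: [0.5794, 0.0682, 0.1892]
ee_rot: [-2.026, -1.75, -0.636]
wrist_force: [0.3, 0.6, 0.5]
width: 0.0581
grasp_force: 0.0
```

Emit:
apply_moves:
  increments: "0 0 0 0 0 0 0;0 0 0 0 0 0 0;0 0 0 0 0 0 0;0 0 0 0 0 0 0"

```text
time_s: 4.07
tool_pos: [0.579, 0.0689, 0.1887]
ee_rot: [-2.024, -1.75, -0.635]
wrist_force: [0.8, 0.4, -0.1]
width: 0.0312
grasp_force: 0.0
```

Emit:
apply_moves:
  increments: "0 0 0 0 0 0 0;0 0 0 0 0 0 0;0 0 0 0 0 0 0;0 0 0 0 0 0 0"

```text
time_s: 4.4
tool_pos: [0.5791, 0.0688, 0.1886]
ee_rot: [-2.025, -1.75, -0.635]
wrist_force: [2.2, -0.8, -0.3]
width: 0.0237
grasp_force: 25.0
```

Emit:
apply_moves:
  increments: "0.107 0.007 0.015 0 0 0 0;0.214 -0.004 0.018 0 0 0 0;0.318 -0.032 0.01 0 0 0 0;0.414 -0.075 -0.011 0 0 0 0;0.499 -0.133 -0.043 0 0 0 0;0.57 -0.203 -0.084 0 0 0 0;0.624 -0.282 -0.134 0 0 0 0;0.659 -0.368 -0.19 0 0 0 0"

```text
time_s: 5.07
tool_pos: [0.6455, 0.0315, 0.1693]
ee_rot: [-2.024, -1.75, -0.636]
wrist_force: [-5.2, -1.0, 5.8]
width: 0.0237
grasp_force: 25.0
```

```bash
python3 - <<'E'
from plan import *
t0=q.x[1]
for a0 in (90,180,270,0):
    q.x[1]=t0-np.radians(a0);print('from',a0);circ(np.arange(11.25,91,11.25))
E
```

```text
from 90
11.25 [ 0.014 -0.089 -0.06 ]
22.5 [ 0.007 -0.177 -0.122]
33.75 [-0.021 -0.261 -0.183]
45.0 [-0.068 -0.338 -0.241]
56.25 [-0.133 -0.406 -0.294]
67.5 [-0.214 -0.46  -0.34 ]
78.75 [-0.307 -0.5   -0.377]
90.0 [-0.409 -0.524 -0.404]
from 180
11.25 [-0.107 -0.007 -0.015]
22.5 [-0.214  0.004 -0.018]
33.75 [-0.318  0.032 -0.01 ]
45.0 [-0.414  0.075  0.011]
56.25 [-0.499  0.133  0.043]
67.5 [-0.57   0.203  0.084]
78.75 [-0.624  0.282  0.134]
90.0 [-0.659  0.368  0.19 ]
from 270
11.25 [-0.014  0.089  0.06 ]
22.5 [-0.007  0.177  0.122]
33.75 [0.021 0.261 0.183]
45.0 [0.068 0.338 0.241]
56.25 [0.133 0.406 0.294]
67.5 [0.214 0.46  0.34 ]
78.75 [0.307 0.5   0.377]
90.0 [0.409 0.524 0.404]
from 0
11.25 [0.107 0.007 0.015]
22.5 [ 0.214 -0.004  0.018]
33.75 [ 0.318 -0.032  0.01 ]
45.0 [ 0.414 -0.075 -0.011]
56.25 [ 0.499 -0.133 -0.043]
67.5 [ 0.57  -0.203 -0.084]
78.75 [ 0.624 -0.282 -0.134]
90.0 [ 0.659 -0.368 -0.19 ]
```

Forces are low, so I continue.

Emit:
apply_moves:
  increments: "0.014 -0.089 -0.06 0 0 0 0;0.007 -0.177 -0.122 0 0 0 0;-0.021 -0.261 -0.183 0 0 0 0;-0.068 -0.338 -0.241 0 0 0 0;-0.133 -0.406 -0.294 0 0 0 0;-0.214 -0.46 -0.34 0 0 0 0;-0.307 -0.5 -0.377 0 0 0 0;-0.409 -0.524 -0.404 0 0 0 0"

```text
time_s: 5.73
tool_pos: [0.6048, -0.0204, 0.1293]
ee_rot: [-2.024, -1.749, -0.639]
wrist_force: [1.7, 3.0, 5.5]
width: 0.0235
grasp_force: 25.0
```

Emit:
apply_moves:
  increments: "-0.107 -0.007 -0.015 0 0 0 0;-0.214 0.004 -0.018 0 0 0 0;-0.318 0.032 -0.01 0 0 0 0;-0.414 0.075 0.011 0 0 0 0;-0.499 0.133 0.043 0 0 0 0;-0.57 0.203 0.084 0 0 0 0;-0.624 0.282 0.134 0 0 0 0;-0.659 0.368 0.19 0 0 0 0"

```text
time_s: 6.4
tool_pos: [0.5387, 0.0153, 0.1475]
ee_rot: [-2.028, -1.749, -0.637]
wrist_force: [6.9, 0.8, -5.3]
width: 0.0236
grasp_force: 25.0
```

Emit:
apply_moves:
  increments: "-0.014 0.089 0.06 0 0 0 0;-0.007 0.177 0.122 0 0 0 0;0.021 0.261 0.183 0 0 0 0;0.068 0.338 0.241 0 0 0 0;0.133 0.406 0.294 0 0 0 0;0.214 0.46 0.34 0 0 0 0;0.307 0.5 0.377 0 0 0 0;0.409 0.524 0.404 0 0 0 0"

```text
time_s: 7.07
tool_pos: [0.5793, 0.0691, 0.1888]
ee_rot: [-2.024, -1.751, -0.633]
wrist_force: [-1.3, -5.6, -4.8]
width: 0.0232
grasp_force: 25.0
```

Emit:
apply_moves:
  increments: "0.107 0.007 0.015 0 0 0 0;0.214 -0.004 0.018 0 0 0 0;0.318 -0.032 0.01 0 0 0 0;0.414 -0.075 -0.011 0 0 0 0;0.499 -0.133 -0.043 0 0 0 0;0.57 -0.203 -0.084 0 0 0 0;0.624 -0.282 -0.134 0 0 0 0;0.659 -0.368 -0.19 0 0 0 0"

```text
time_s: 7.73
tool_pos: [0.645, 0.0334, 0.1706]
ee_rot: [-2.02, -1.75, -0.634]
wrist_force: [-8.8, -1.8, 6.0]
width: 0.0238
grasp_force: 25.0
```

Emit:
apply_moves:
  increments: "0.014 -0.089 -0.06 0 0 0 0;0.007 -0.177 -0.122 0 0 0 0;-0.021 -0.261 -0.183 0 0 0 0;-0.068 -0.338 -0.241 0 0 0 0;-0.133 -0.406 -0.294 0 0 0 0;-0.214 -0.46 -0.34 0 0 0 0;-0.307 -0.5 -0.377 0 0 0 0;-0.409 -0.524 -0.404 0 0 0 0"

```text
time_s: 8.4
tool_pos: [0.6034, -0.0205, 0.1291]
ee_rot: [-2.025, -1.75, -0.636]
wrist_force: [1.9, 2.1, 3.5]
width: 0.0236
grasp_force: 25.0
```

```bash
python3 - <<'E'
from plan import *
todo(0,q.x[1]-np.pi);o=robot.get_obs()
c=robot.capture('wrist');M=np.array(c['tool_from_camera'])
Rw=rot(o['ee_rot']);c['position']=o['tool_pos']+Rw@M[:3,3];c['orientation']=Rw@M[:3,:3]
pickle.dump(c,open('wrist2.pkl','wb'))
s=robot.capture('scene');pickle.dump(s,open('scene2.pkl','wb'))
a=cv2.resize(c['pixels'],(512,384));b=cv2.resize(s['pixels'][225:275,290:380],(720,400),interpolation=cv2.INTER_CUBIC)
im=np.zeros((600,800,3),np.uint8)
im[:300,:400]=cv2.resize(c['pixels'],(400,300),interpolation=cv2.INTER_AREA);im[300:600,:540]=cv2.resize(s['pixels'][225:275,290:380],(540,300),interpolation=cv2.INTER_CUBIC)
cv2.imwrite('pics/c2.png',im)
print(proj(c,J(P,[[-.052,.189,.08],[-.07,.191,.077]])))
E
```

```text
shift x10 [ 0.004 -0.018 -0.017] turn/90 [0.0029 0.0012 0.0025]
[[179.0996841  -23.10185148]
 [159.69156718 -21.7384391 ]]
```

View pics/c2.png

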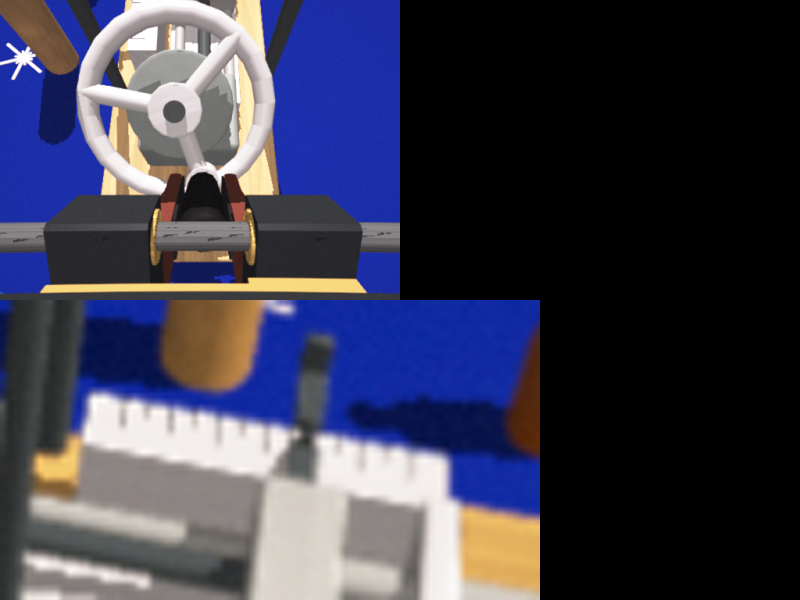

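The scene crop shows the pointer tip at about (303,435), nearly at the clip bar (312,415), so a small remainder is left. I add 22.5°, then release and check.

Emit:
apply_moves:
  increments: "-0.05 -0.003 -0.007 0 0 0 0;-0.107 -0.007 -0.015 0 0 0 0;-0.16 -0.002 -0.017 0 0 0 0;-0.214 0.004 -0.018 0 0 0 0;-0.214 0.004 -0.018 0 0 0 0;-0.214 0.004 -0.018 0 0 0 0"

```text
time_s: 9.0
tool_pos: [0.5813, -0.0196, 0.1275]
ee_rot: [-2.023, -1.75, -0.633]
wrist_force: [-3.0, -0.9, 4.5]
width: 0.0236
grasp_force: 25.0
```

Emit:
apply_moves:
  increments: "0 0 0 0 0 0 1;0 0 0 0 0 0 1;0 0 0 0 0 0 1;0 0 0 0 0 0 1;0 0 0 0 0 0 1;0 0 0 0 0 0 1;0 0 0 0 0 0 1;0 0 0 0 0 0 1"

```text
time_s: 9.67
tool_pos: [0.5826, -0.02, 0.1274]
ee_rot: [-2.024, -1.75, -0.635]
wrist_force: [0.5, 0.2, -0.4]
width: 0.0733
grasp_force: 0.0
```

Emit:
apply_moves:
  increments: "-0.02 -0.15 0.2 0 0 0 1;-0.04 -0.3 0.43 0 0 0 1;-0.06 -0.43 0.63 0 0 0 1;-0.08 -0.57 0.82 0 0 0 1;-0.08 -0.57 0.82 0 0 0 1"

```text
time_s: 10.08
tool_pos: [0.5763, -0.0807, 0.2126]
ee_rot: [-2.031, -1.752, -0.639]
wrist_force: [0.9, 0.5, -0.1]
width: 0.0877
grasp_force: 0.0
```

Emit:
apply_moves:
  increments: "0 0 0.3 0 0 0 1;0 0 0.6 0 0 0 1;0 0 0.9 0 0 0 1;0 0 1 0 0 0 1;0 0 1 0 0 0 1"

```text
time_s: 10.5
tool_pos: [0.5756, -0.0765, 0.3117]
ee_rot: [-2.025, -1.754, -0.638]
wrist_force: [-0.5, 0.9, -0.9]
width: 0.0879
grasp_force: 0.0
```

Emit:
apply_moves:
  increments: "-0.1 0 0.25 0 0 0 1;-0.15 0 0.4 0 0 0 1;-0.15 0 0.4 0 0 0 1;-0.15 0 0.4 0 0 0 1"

```text
time_s: 10.83
tool_pos: [0.5594, -0.0769, 0.3481]
ee_rot: [-2.025, -1.75, -0.634]
wrist_force: [-1.0, -0.0, -0.6]
width: 0.0877
grasp_force: 0.0
```

```bash
python3 - <<'E'
from plan import *
o=robot.get_obs()
c=robot.capture('wrist');M=np.array(c['tool_from_camera'])
Rw=rot(o['ee_rot']);c['position']=o['tool_pos']+Rw@M[:3,3];c['orientation']=Rw@M[:3,:3]
pickle.dump(c,open('wrist3.pkl','wb'))
u=proj(c,J(P,[-.06,.19,.077]))[0].astype(int);print(u)
x,y=max(u[0]-40,0),max(u[1]-30,0);print(x,y)
cv2.imwrite('pics/c3.png',cv2.resize(c['pixels'][y:y+60,x:x+80],(800,600),interpolation=cv2.INTER_CUBIC))
E
```

```text
[231  83]
191 53
```

View pics/c3.png

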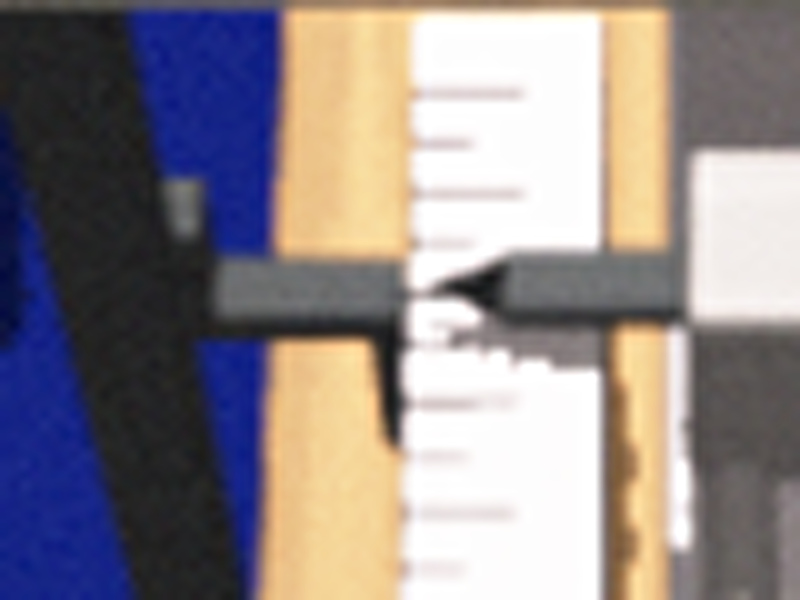

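The crop shows the pointer tip at (425,289) level with the middle of the clip bar (rows 257–318, centre 288). I check for parallax.

```bash
python3 - <<'E'
from plan import *
c=pickle.load(open('wrist3.pkl','rb'))
px=lambda x,y:np.array([191+(x+.5)/10-.5,53+(y+.5)/10-.5])
print('ptr',tj(atz(c,px(428,289),.08)),[tj(atz(c,px(590,y),.082)) for y in(252,315)])
for z in(.075,.078,.08):print(z,[tj(atz(c,px(310,y),z))[0,1] for y in(255,320)])
s=pickle.load(open('scene2.pkl','rb'))
E
```

```text
ptr [[-0.0566  0.1914  0.08  ]] [array([[-0.0315,  0.1967,  0.082 ]]), array([[-0.0314,  0.1849,  0.082 ]])]
0.075 [np.float64(0.2018), np.float64(0.1895)]
0.078 [np.float64(0.1994), np.float64(0.1871)]
0.08 [np.float64(0.1977), np.float64(0.1856)]
```

```bash
python3 - <<'E'
from plan import *
ims=[robot.capture('scene') for _ in range(4)];s=ims[0];pickle.dump(s,open('scene3.pkl','wb'))
a=np.mean([i['pixels'] for i in ims],0).astype(np.uint8)[228:258,323:363]
b=cv2.resize(a,(800,600),interpolation=cv2.INTER_CUBIC)
# predicted lines at constant jig y, z .078
for y,col in((.1914,(0,255,0)),(.1956,(0,0,255))):
    u=(proj(s,J(P,[[-.1,y,.078],[-.03,y,.078]]))-[323,228]+.5)*20-.5
    cv2.line(b,*[tuple(int(v) for v in w) for w in u],col,1)
cv2.imwrite('pics/c4.png',b)
E
```

```text
(no output)
```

View pics/c4.png

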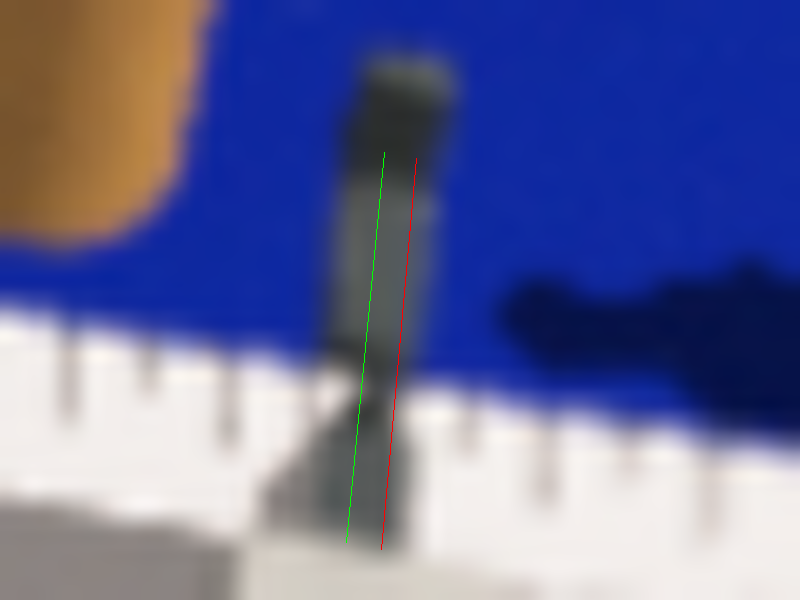

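The enlarged scene view (almost no parallax along the scale) shows the pointer axis 13–15 px and the clip middle 12 px right of the green line. At 8 px/mm they agree to well under 1 mm. The robot is clear, so I hand in.

```bash
python3 -c "
from bench import robot
print(robot.hand_in())"
```

```text
the job is handed in; nothing more can be done
None
```

I turned the handwheel about 1.56 turns clockwise by its grip. In the last camera view the pointer is within about 1 mm of the clip's middle. The wheel is released, the arm is clear, and the job is handed in; hand-in returned no verdict.

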